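# Hold a specimen block in the corner of the trimming jig

## Robot

A 6-joint arm with a two-finger parallel gripper is mounted at the origin on the work surface. World frame = base frame: x ahead of the robot, y to its left, z up, the work surface at z = 0. Lengths are in m, angles in rad, forces in N, time in s.
With the tool pointing down it reaches from about 0.275 to 0.825 m from the base axis. Payload 5.2 kg.
Tool frame: the origin (TCP) lies midway between the tips of the shut fingers; the grasp point (between the pads) lies 19 mm behind it; z points along the fingers, y is the line along which they close (so a half turn about z gives the same grasp; the last joint's range is limited). The gripper opens to 93 mm and grips with 3 to 60 N. Pads are 15 mm wide; open, the fingers measure 128 mm over their backs; the gripper's body (75 mm by 188 mm) begins 65 mm behind the grasp point.
Start: joints at [-1.514, 0.259, 1.535, -0, 1.348, -0.203], TCP at [0.141, -0.532, 0.219] pointing down, gripper open.
Joint ranges: [-3.14, 3.14], [-0.91, 2.08], [0.19, 2.58], [-1.22, 4.36], [0.22, 2.71], [-3.12, 3.12]. Speed limits (rad/s): [2.57, 2.57, 3.14, 3.14, 3.14, 3.14].

## Interface

Orientations are given as a rotation vector (axis times angle).
In Python, from plant import r, vision, order gives the robot as it stands.
- The arm moves only by the tool jog_arm, never from a script. Its argument "motion" is a list of rows, each an object of numbers: "tx", "ty", "tz": the shift along the tool's x, y, z in mm; "ax", "ay", "az": the turn, a rotation vector about the tool's x, y, z in rad; "grip": the closure, from 0 (fully open) to 1 (shut). A call has 1 to 5 rows; each row shifts and turns the commanded pose from where the row before left it, along the tool's axes as they then stand; what a row does not reach is not made up. A row lasts 1/8 s, in which the tool goes at most 62.5 mm and 10.7 degrees, less where a joint would pass 70% of its speed; a pose out of reach is approached as far as the arm can. A call is refused whole if a number of a shift passes 62.5 or a number of a turn 0.188, either way. A call with a gripper value outside its range is refused whole. The fingers move at their own pace and stop on an object; "force" is the grip in N (left out, the last holds). Time passes only in rows, so rows that do not move let the fingers close. It gives the time, the measured TCP pose, the force, the opening and the grip force at its end, in the units of the state.
- r.get_state(): the state, without advancing time (a new reading comes with each control period).
- vision.read_camera(name): name is "scene" or "top" or "wrist"; returns a dict with "pixels" (480x640x3 uint8, red, green, blue), "range_z" (480x640 float32, m along the optical axis (not along the pixel's ray), 0 where there is no reading), "fx", "fy", "cx", "cy" (pixels), "world_from_camera" (4x4, takes a point from camera to world coordinates). Camera axes: x right, y down, z forward; pixel columns grow to the right and rows downward; lengths in m; the calibration is good to about 2 mm. The wrist camera is an equidistant fisheye: a pixel r from the principal point sees the ray r / f radians off the axis. A picture is of the moment at which its call begins.
- order.hand_in(): hands the job in; it is judged then, once.
Trained networks look in a picture, given as the dict that the camera call returned (one of the last four; its "shot" number tells which), for a name from the list of things; names that differ only in an ending like _2 or _b are one class to them, and where a whole thing is asked for, a point or a joint stands for the part that bears it (a point fixed in the world has none). Each returns a list of dicts, best first, with "p" (0 to 1); they miss things now and then, are a little off and sometimes report something else, mostly with a low value. They report only what shows in the picture. A call takes as long as a camera call. They do not tell look-alikes from the thing itself.
- vision.recognise(picture, name): "point" ([column, row] as shares, 0 to 1, of the picture: columns of its width, rows of its height, amid what is visible of it).
- vision.spot_point(picture, name): "point" ([column, row] as shares, 0 to 1, of the picture: columns of its width, rows of its height: a listed point, or the origin of a listed thing).
The state is a dict: "clock": time; "qpos": joint angles; "qd": joint speeds; "effort": joint torques, N m; "eef_pos": TCP position; "eef_rot": TCP orientation; "wrist_force": force on the tool from outside, world axes, zero at the start; "wrist_torque": the same for the moment, N m; "finger_gap": finger opening in m; "grip_force": force on a finger pad.
Only numpy, scipy, OpenCV 4.12 (cv2) and the standard library are available. Lean on these libraries where they do the work, as an engineer would, in place of code of your own. Each camera call takes 0.05 s, during which the arm holds its last target. There are 200 camera calls.

## Task

Pick up the resin specimen block from the blue pad and stand it on the jig plate in the corner, its long side along the blue fence and its short side along the orange fence. Press it lightly against both fences at once, a few newtons on each, and finish while holding it pressed there so that a colleague can tighten the clamp. The resin is brittle: never squeeze or push the block with more than about 30 N, keep it upright, and leave the tub, the bottle and the screwdriver where they are.

Things in the scene. Friction and masses are not known exactly. Their poses are not given: they have to be found in the camera images.
- block: The specimen block, loose, 0.22 to 0.42 kg: an aluminium base 50 mm (its x) by 64 mm (its y) by 22 mm high, with an amber translucent resin slab 28 mm (x) by 46 mm (y) by 34 mm high centred on top (from 22 to 56 mm above the underside; a pink tissue slice is inside). Grip it by the slab, across its 28 mm width. Origin: centre of the underside, z up. The shape is the same after a half turn.
- corner (a point): The inner corner of the jig, on the top of its plate, where the two fences' inner faces meet. Its x axis points square into the blue fence, its y axis square into the orange fence, z up: a block fully home, either way round, has its origin at x = -25 mm, y = -32 mm, z = 0 in this frame.
- jig: The fixed aluminium jig plate, 170 mm (x) by 150 mm (y), its top 12 mm above the work surface. Origin: centre of its underside; axes as the corner's. The corner is 60 mm in x and 50 mm in y from here. A low clamp foot stands at the middle of the edge opposite the blue fence, 127 mm from that fence's face, 14 mm high above the plate. Turned up to about 20 degrees either way from the robot's axes.
- fence_blue: The blue fence, rigid, fixed on the jig plate: 140 mm long (along its y), 16 mm thick, 19 mm high above the plate, so lower than the block's base. Origin: middle of its inner face, at its foot, 55 mm from the corner; the block's long side (64 mm) goes against this face. Axes as the corner's.
- fence_orange: The orange fence, rigid, fixed on the jig plate: 126 mm long (along its x), 14 mm thick, 19 mm high above the plate. Origin: middle of its inner face, at its foot, 64 mm from the corner; the block's short side (50 mm) goes against this face. Rubbing along either fence can drag with about the force pressed on it. Axes as the corner's.
- pad: Fixed blue pad on which the block starts, 130 mm (x) by 140 mm (y), 5 mm thick. Origin: centre of its underside, on the work surface.
- tub: White lidded tub, 96 mm across, 80 mm high, loose. Origin: centre of its underside. Leave it alone.
- bottle: Amber bottle with a red cap, 48 mm across, 88 mm high, loose. Origin: centre of its underside. Leave it alone.
- driver: Screwdriver with an orange handle, 150 mm long, lying on the work surface. Leave it alone.
Not all that is in view belongs to the job. Of the things that look like the block, the middle-sized one is meant.

How it is judged:
On the way:
1. the block is lifted clear of the pad in the fingers (height (world z) of block above 0.03 m and contact force between the fingers and block above 0.5 N), for 0.2 s.
At the end, for the whole second after the job is handed in: The block stands upright on the jig plate (within 3 mm), its sides within about 3 mm of both fences and parallel to them (0.05 rad), at rest, still held by the fingers, and pressed with 1 to 30 N against the blue fence and 1 to 30 N against the orange fence at the same time (x of block in the frame of corner between -0.0285 and -0.0225 m and y of block in the frame of corner between -0.0355 and -0.0295 m and z of block in the frame of corner between -0.003 and 0.003 m and angle between block's own z axis and vertical below 0.06 rad and angle between the x axis of block and the x axis of corner, either way round below 0.05 rad and contact force between block and fence_blue between 1 and 30 N and contact force between block and fence_orange between 1 and 30 N and contact force between the fingers and block above 1 N and linear speed of block below 0.01 m/s); the arm keeps its last pose, push and grip.
It fails at once if the block is squeezed hard (more than about 40 N on each of the two pads, 80 N in all) (contact force between the fingers and block above 80 N).
It fails at once if the block is driven against the jig with more than 45 N (contact force between block and jig above 45 N).
It fails at once if the block is tipped over (angle between block's own z axis and vertical above 0.5 rad).
It fails at once if the tub, the bottle or the screwdriver is disturbed (moved more than 20 mm) (distance of any of tub, bottle, driver from where it was at the start of the episode above 0.02 m).
It also fails if it takes over 72 s, if anything falls off the work surface, if the arm or the gripper's body presses on something with over 40 N, if the wrist force passes 120 N, or if a joint passes its speed limit or range.

## Working session

There is one attempt and no reset: what is moved stays moved. The work goes in short steps, Python scripts to look and compute and a tool call to move; the robot and the scene stay as the last step left them, time stands still between calls to the robot, and variables do not carry over. Pictures are saved under pics/ and viewed, at most 10 in all, crops included, and the job is handed in when it is done.

Besides the shell and the picture viewer there is one more tool, called after "Request:" by a JSON object that holds its "name" and its "arguments". jog_arm: Moves the arm, as the interface text tells. Its arguments: {"type":"object","properties":{"motion":{"type":"array"},"force":{"type":"number"}},"required":["motion"]}

```bash
ls; mkdir -p pics; cat > h.py <<'E'
import numpy as np, cv2
from scipy.spatial.transform import Rotation as R
from plant import r, vision, order
def save(p,n): cv2.imwrite('pics/'+n+'.png', p['pixels'][:,:,::-1])
def cloud(p):
    z=p['range_z']; v,u=np.mgrid[:480,:640]
    x=(u-p['cx'])/p['fx']; y=(v-p['cy'])/p['fy']
    if p.get('fish'): 
        t=np.hypot(x,y); s=np.tan(t)/np.maximum(t,1e-9); x,y=x*s,y*s
    P=np.stack([x*z,y*z,z],-1); T=np.array(p['world_from_camera'])
    return P@T[:3,:3].T+T[:3,3]
E
python3 - <<'E'
from h import *
s=r.get_state(); print(s)
p=vision.read_camera('top'); save(p,'top0'); W=cloud(p)
print(np.array(p['world_from_camera']).round(3),p['fx'])
for n in ['block','corner','jig','fence_blue','fence_orange','pad','tub','bottle','driver']:
    for d in vision.spot_point(p,n)[:4]:
        c,q=d['point'];u,v=int(c*640),int(q*480)
        print(n,round(d['p'],2),u,v,W[min(v,479),min(u,639)].round(3))
E
```

```text
pics
{'clock': 0.0, 'qpos': array([-1.51375026e+00,  2.59373674e-01,  1.53614526e+00, -6.17836582e-06,
        1.34797277e+00, -2.02809723e-01]), 'qd': array([ 2.46120970e-05,  3.00586487e-04, -5.03030927e-04,  1.22675412e-03,
       -1.46434963e-03, -4.05962846e-04]), 'effort': array([-1.83307311e-03, -4.37314796e+01, -2.84003502e+01,  7.17954850e-02,
        4.13768739e-02, -1.51867098e-04]), 'eef_pos': array([ 0.14129969, -0.53094757,  0.21777625]), 'eef_rot': array([-3.11323415e+00, -4.06789745e-01, -2.07652871e-04]), 'wrist_force': array([ 0.01070997,  0.12444004, -0.54786008]), 'wrist_torque': array([0.07953199, 0.0307203 , 0.00094214]), 'grip_force': 0.0, 'finger_gap': 0.0928546647746583}
[[ 0.016 -0.986  0.163  0.399]
 [-1.    -0.02  -0.024  0.027]
 [ 0.027 -0.163 -0.986  0.894]
 [ 0.     0.     0.     1.   ]] 493.2853257665409
block 0.96 215 290 [0.452 0.181 0.062]
block 0.92 217 367 [0.325 0.175 0.044]
block 0.66 297 315 [0.413 0.043 0.079]
jig 0.91 457 272 [ 0.496 -0.243  0.011]
fence_blue 0.82 468 242 [ 0.55  -0.263  0.017]
fence_orange 0.96 430 268 [ 0.5   -0.189  0.033]
fence_orange 0.39 459 274 [ 0.492 -0.246  0.015]
pad 0.57 206 285 [0.46  0.196 0.064]
tub 0.97 451 135 [ 0.728 -0.218  0.082]
bottle 0.85 211 138 [0.718 0.201 0.063]
driver 0.61 322 142 [0.735 0.005 0.015]
```

View pics/top0.png

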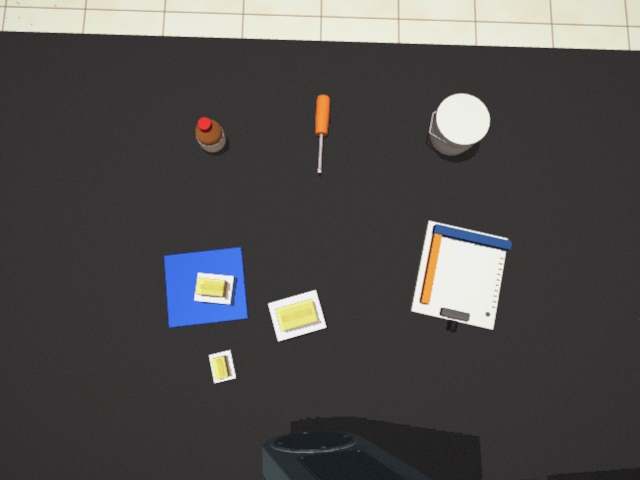

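The top view shows the middle-sized block on the pad at (214,289). There is a larger look-alike at (297,315) and a smaller one at (221,366). The jig is at (460,272), with its corner near (437,235). Blue runs along the top and orange down the left.

```bash
cat >> h.py <<'E'
def rect(P):
    c,wh,a=cv2.minAreaRect((P[:,:2]*1000).astype(np.float32)); return np.round(c,1),np.round(wh,1),round(a,1)
def rays(p,m,z0):
    "pixels of mask m cut with plane z=z0 (pinhole)"
    v,u=np.nonzero(m); T=np.array(p['world_from_camera'])
    d=np.stack([(u-p['cx'])/p['fx'],(v-p['cy'])/p['fy'],np.ones(len(u))],-1)@T[:3,:3].T
    return T[:3,3]+d*((z0-T[2,3])/d[:,2])[:,None]
def clean(m):
    n,l,s,_=cv2.connectedComponentsWithStats(m.astype(np.uint8)); return l==1+np.argmax(s[1:,4])
E
python3 - <<'E'
from h import *
p=vision.read_camera('top'); W=cloud(p); hsv=cv2.cvtColor(p['pixels'],cv2.COLOR_RGB2HSV).astype(int); H,S,V=hsv[...,0],hsv[...,1],hsv[...,2]
box=np.zeros((480,640),bool); box[250:325,170:242]=1
slab=box&(abs(H-28)<8)&(S>60); slab=clean(slab)
base=box&((S<60)&(V>120)|slab); base=clean(base)
print('slabtop depth med',np.median(W[slab][:,2]),rect(rays(p,slab,.061)))
print('base',rect(rays(p,base,.027)), np.percentile(W[base][:,2],[5,50,95]))
j=np.zeros((480,640),bool); j[215:335,400:520]=1
for n,m in [('blue',j&(abs(H-110)<15)&(S>120)),('orange',j&(abs(H-14)<8)&(S>120)),('plate',j&(S<60)&(V>120))]:
    m=clean(m); z=.012 if n=='plate' else .031
    P=rays(p,m,z); c,wh,a=cv2.minAreaRect((P[:,:2]*1000).astype(np.float32)); print(n,rect(P),cv2.boxPoints((c,wh,a)).round(1).tolist(), np.percentile(W[m][:,2],[5,50,95]).round(4))
for k in ((315,297),(290,214),(366,221)): print(W[k])
E
```

```text
slabtop depth med 0.0625148800192954 (array([457.8, 190.1]), array([45.3, 27.2]), 85.1)
base (array([457.8, 190.1]), array([64.4, 50.2]), 85.3) [0.02594847 0.03083931 0.06432636]
blue (array([ 556.7, -266.2]), array([142. ,  17.6]), 78.4) [[533.9000244140625, -334.0], [551.0999755859375, -337.6000061035156], [579.5, -198.39999389648438], [562.4000244140625, -194.89999389648438]] [0.0271 0.0323 0.0351]
orange (array([ 500.6, -190.2]), array([ 15.8, 126.7]), 78.1) [[437.0, -184.8000030517578], [561.0, -211.0], [564.2999877929688, -195.60000610351562], [440.29998779296875, -169.39999389648438]] [0.0195 0.0319 0.0348]
plate (array([ 492.6, -248.3]), array([151.1, 170.9]), 78.1) [[393.5, -304.70001220703125], [560.7999877929688, -339.79998779296875], [591.7999877929688, -191.89999389648438], [424.5, -156.8000030517578]] [0.0106 0.0135 0.0163]
[0.41288902 0.0427135  0.07875835]
[0.45222079 0.18274331 0.0619985 ]
[0.32735956 0.16772642 0.0459326 ]
```

```bash
cat >> h.py <<'E'
def pose(x,y,z,yawx):
    a=yawx/2; return np.array([x,y,z]),R.from_rotvec([np.pi*np.cos(a),np.pi*np.sin(a),0])
def rows(x,y,z,yawdeg,n):
    "rows from the measured pose to a pose pointing down, tool x at yawdeg"
    s=r.get_state(); p0,R0=np.array(s['eef_pos']),R.from_rotvec(s['eef_rot'])
    p1,R1=pose(x,y,z,np.radians(yawdeg)); w=(R0.inv()*R1).as_rotvec()/n; d=(p1-p0)/n; Rk=R0
    for k in range(n):
        print((Rk.inv().apply(d)*1000).round(1).tolist(), w.round(3).tolist()); Rk=Rk*R.from_rotvec(w)
E
python3 -c "
from h import *
rows(.458,.190,.19,85.1,15)"
```

```text
[32.8, -41.1, 1.9] [-0.0, -0.0, -0.082]
[36.0, -38.3, 1.9] [-0.0, -0.0, -0.082]
[39.0, -35.2, 1.9] [-0.0, -0.0, -0.082]
[41.7, -31.9, 1.9] [-0.0, -0.0, -0.082]
[44.2, -28.4, 1.9] [-0.0, -0.0, -0.082]
[46.4, -24.7, 1.9] [-0.0, -0.0, -0.082]
[48.2, -20.8, 1.9] [-0.0, -0.0, -0.082]
[49.8, -16.8, 1.9] [-0.0, -0.0, -0.082]
[51.0, -12.7, 1.9] [-0.0, -0.0, -0.082]
[51.8, -8.5, 1.9] [-0.0, -0.0, -0.082]
[52.4, -4.2, 1.9] [-0.0, -0.0, -0.082]
[52.5, 0.1, 1.9] [-0.0, -0.0, -0.082]
[52.3, 4.4, 1.9] [-0.0, -0.0, -0.082]
[51.8, 8.6, 1.9] [-0.0, -0.0, -0.082]
[50.9, 12.8, 1.9] [-0.0, -0.0, -0.082]
```

Request:
{"name": "jog_arm", "arguments": {"motion": [{"tx":33,"ty":-41,"tz":2,"az":-0.082,"grip":0},{"tx":36,"ty":-38,"tz":2,"az":-0.082,"grip":0},{"tx":39,"ty":-35,"tz":2,"az":-0.082,"grip":0},{"tx":42,"ty":-32,"tz":2,"az":-0.082,"grip":0},{"tx":44,"ty":-28,"tz":2,"az":-0.082,"grip":0}]}}

```text
schema error: expected keys tx, ty, tz, ax, ay, az, grip
```

Request:
{"name": "jog_arm", "arguments": {"motion": [{"tx":46,"ty":-25,"tz":2,"az":-0.082,"grip":0},{"tx":48,"ty":-21,"tz":2,"az":-0.082,"grip":0},{"tx":50,"ty":-17,"tz":2,"az":-0.082,"grip":0},{"tx":51,"ty":-13,"tz":2,"az":-0.082,"grip":0},{"tx":52,"ty":-8,"tz":2,"az":-0.082,"grip":0}]}}

```text
schema error: expected keys tx, ty, tz, ax, ay, az, grip
```

Request:
{"name": "jog_arm", "arguments": {"motion": [{"tx":52,"ty":-4,"tz":2,"az":-0.082,"grip":0},{"tx":52,"ty":0,"tz":2,"az":-0.082,"grip":0},{"tx":52,"ty":4,"tz":2,"az":-0.082,"grip":0},{"tx":52,"ty":9,"tz":2,"az":-0.082,"grip":0},{"tx":51,"ty":13,"tz":2,"az":-0.082,"grip":0}]}}

```text
schema error: expected keys tx, ty, tz, ax, ay, az, grip
```

```bash
python3 - <<'E'
from h import *
s=r.get_state(); print(s['clock'],s['eef_pos'],s['eef_rot'])
p=vision.read_camera('wrist'); save(p,'w1'); print(np.array(p['world_from_camera']).round(3),p['fx'],p['cx'],p['cy'])
rows(.458,.190,.19,85.1,1)
E
```

```text
0.55 [ 0.14130827 -0.53151503  0.21863535] [-3.11506073e+00 -4.06883451e-01 -1.88354874e-05]
[[ 0.256 -0.925 -0.28   0.22 ]
 [-0.967 -0.245 -0.075 -0.51 ]
 [ 0.001  0.29  -0.957  0.385]
 [ 0.     0.     0.     1.   ]] 371.64829954431775 312.52757479362305 244.19030292904213
[491.4, -615.9, 28.7] [-0.0, -0.0, -1.225]
```

View pics/w1.png

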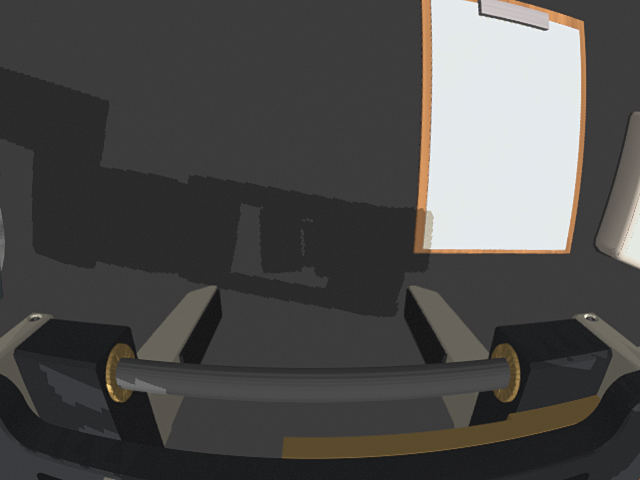

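The moves were refused because every key is required, so the arm hasn't moved. The picture is still the start view: the open fingers at (200,310) and (425,310), and an unrelated clipboard at (505,130).

Request:
{"name": "jog_arm", "arguments": {"motion": [{"tx":33,"ty":-41,"tz":2,"ax":0,"ay":0,"az":-0.082,"grip":0},{"tx":36,"ty":-38,"tz":2,"ax":0,"ay":0,"az":-0.082,"grip":0},{"tx":39,"ty":-35,"tz":2,"ax":0,"ay":0,"az":-0.082,"grip":0},{"tx":42,"ty":-32,"tz":2,"ax":0,"ay":0,"az":-0.082,"grip":0},{"tx":44,"ty":-28,"tz":2,"ax":0,"ay":0,"az":-0.082,"grip":0}]}}

```text
clock: 1.23
eef_pos: [0.2478, -0.2901, 0.2088]
eef_rot: [2.965, 1.035, 0.0]
wrist_force: [1.0, -0.6, 0.2]
finger_gap: 0.0931
grip_force: 0.0
```

Request:
{"name": "jog_arm", "arguments": {"motion": [{"tx":46,"ty":-25,"tz":2,"ax":0,"ay":0,"az":-0.082,"grip":0},{"tx":48,"ty":-21,"tz":2,"ax":0,"ay":0,"az":-0.082,"grip":0},{"tx":50,"ty":-17,"tz":2,"ax":0,"ay":0,"az":-0.082,"grip":0},{"tx":51,"ty":-13,"tz":2,"ax":0,"ay":0,"az":-0.082,"grip":0},{"tx":52,"ty":-8,"tz":2,"ax":0,"ay":0,"az":-0.082,"grip":0}]}}

```text
clock: 1.85
eef_pos: [0.3524, -0.0489, 0.1991]
eef_rot: [2.692, 1.617, 0.001]
wrist_force: [0.9, -1.0, 0.1]
finger_gap: 0.0929
grip_force: 0.0
```

Request:
{"name": "jog_arm", "arguments": {"motion": [{"tx":52,"ty":-4,"tz":2,"ax":0,"ay":0,"az":-0.082,"grip":0},{"tx":52,"ty":0,"tz":2,"ax":0,"ay":0,"az":-0.082,"grip":0},{"tx":52,"ty":4,"tz":2,"ax":0,"ay":0,"az":-0.082,"grip":0},{"tx":52,"ty":9,"tz":2,"ax":0,"ay":0,"az":-0.082,"grip":0},{"tx":51,"ty":13,"tz":2,"ax":0,"ay":0,"az":-0.082,"grip":0}]}}

```text
clock: 2.48
eef_pos: [0.457, 0.1913, 0.1888]
eef_rot: [2.306, 2.133, 0.001]
wrist_force: [0.8, -1.1, -0.1]
finger_gap: 0.0931
grip_force: 0.0
```

```bash
python3 - <<'E'
from h import *
vision.read_camera('wrist'); vision.read_camera('wrist')
p=vision.read_camera('wrist'); save(p,'w2'); s=r.get_state(); print(s['clock'],s['eef_pos'],s['eef_rot'])
p['fish']=1; W=cloud(p); z=p['range_z']
hsv=cv2.cvtColor(p['pixels'],cv2.COLOR_RGB2HSV).astype(int)
near=(np.hypot(W[...,0]-.458,W[...,1]-.19)<.06)&(z>0)
m=near&(W[...,2]>.05)&(W[...,2]<.07); m=clean(m); print(m.sum(),rect(W[m]),np.median(W[m][:,2]))
rows(.458,.190,.19,85.1,1)
E
```

```text
2.625 [0.45661768 0.19127229 0.18821832] [-2.30531666e+00 -2.13372084e+00  6.53892281e-04]
1855 (array([457.2, 190. ]), array([46.2, 27.8]), 85.1) 0.060773805187617935
[-1.2, 1.5, -1.8] [-0.001, 0.0, 0.008]
```

View pics/w2.png

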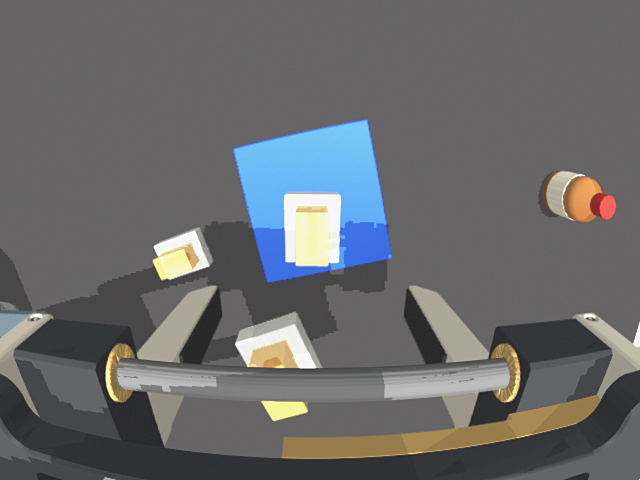

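The wrist view shows the block centred between the fingers at (312,235), and the fit agrees with the top view. Next I descend and grip.

Request:
{"name": "jog_arm", "arguments": {"motion": [{"tx":-1.3,"ty":1,"tz":40,"ax":0,"ay":0,"az":0.008,"grip":0},{"tx":0,"ty":0,"tz":50,"ax":0,"ay":0,"az":0,"grip":0},{"tx":0,"ty":0,"tz":45,"ax":0,"ay":0,"az":0,"grip":0},{"tx":0,"ty":0,"tz":19,"ax":0,"ay":0,"az":0,"grip":0},{"tx":0,"ty":0,"tz":0,"ax":0,"ay":0,"az":0,"grip":0}], "force": 20}}

```text
clock: 3.25
eef_pos: [0.4557, 0.1866, 0.0336]
eef_rot: [-2.319, -2.117, 0.005]
wrist_force: [0.1, -0.8, 0.3]
finger_gap: 0.0925
grip_force: 0.0
```

Request:
{"name": "jog_arm", "arguments": {"motion": [{"tx":0,"ty":0,"tz":0,"ax":0,"ay":0,"az":0,"grip":1},{"tx":0,"ty":0,"tz":0,"ax":0,"ay":0,"az":0,"grip":1},{"tx":0,"ty":0,"tz":0,"ax":0,"ay":0,"az":0,"grip":1},{"tx":0,"ty":0,"tz":0,"ax":0,"ay":0,"az":0,"grip":1},{"tx":0,"ty":0,"tz":0,"ax":0,"ay":0,"az":0,"grip":1}], "force": 20}}

```text
clock: 3.88
eef_pos: [0.4574, 0.1881, 0.0348]
eef_rot: [2.318, 2.12, 0.0]
wrist_force: [-0.1, 0.1, -0.3]
finger_gap: 0.0473
grip_force: 0.0
```

Request:
{"name": "jog_arm", "arguments": {"motion": [{"tx":0,"ty":0,"tz":0,"ax":0,"ay":0,"az":0,"grip":1},{"tx":0,"ty":0,"tz":0,"ax":0,"ay":0,"az":0,"grip":1},{"tx":0,"ty":0,"tz":0,"ax":0,"ay":0,"az":0,"grip":1},{"tx":0,"ty":0,"tz":0,"ax":0,"ay":0,"az":0,"grip":1},{"tx":0,"ty":0,"tz":0,"ax":0,"ay":0,"az":0,"grip":1}], "force": 20}}

```text
clock: 4.5
eef_pos: [0.4572, 0.1881, 0.0346]
eef_rot: [-2.318, -2.12, 0.0]
wrist_force: [-0.2, 0.6, -0.4]
finger_gap: 0.0278
grip_force: 20.0
```

Request:
{"name": "jog_arm", "arguments": {"motion": [{"tx":0,"ty":0,"tz":-5,"ax":0,"ay":0,"az":0,"grip":1},{"tx":0,"ty":0,"tz":-20,"ax":0,"ay":0,"az":0,"grip":1},{"tx":0,"ty":0,"tz":-40,"ax":0,"ay":0,"az":0,"grip":1},{"tx":0,"ty":0,"tz":-40,"ax":0,"ay":0,"az":0,"grip":1},{"tx":0,"ty":0,"tz":-15,"ax":0,"ay":0,"az":0,"grip":1}], "force": 20}}

```text
clock: 5.12
eef_pos: [0.4586, 0.1882, 0.1569]
eef_rot: [2.316, 2.119, 0.005]
wrist_force: [0.0, 0.9, -3.8]
finger_gap: 0.0282
grip_force: 20.0
```

```bash
python3 - <<'E'
from h import *
s=r.get_state(); print(s['eef_pos'],s['eef_rot'],s['wrist_force'],s['finger_gap'],s['grip_force'])
p=vision.read_camera('top'); save(p,'t1')
rows(.521,-.246,.150,78.1,10)
E
```

```text
[0.458559   0.18823138 0.15688734] [2.31634328 2.11894894 0.00525054] [ 0.03956452  0.86112074 -3.75363991] 0.028201311531713073 19.9927881360054
[-42.7, 10.0, 0.8] [0.0, -0.0, 0.012]
[-42.6, 10.6, 0.8] [0.0, -0.0, 0.012]
[-42.5, 11.1, 0.8] [0.0, -0.0, 0.012]
[-42.3, 11.6, 0.8] [0.0, -0.0, 0.012]
[-42.2, 12.1, 0.8] [0.0, -0.0, 0.012]
[-42.0, 12.6, 0.8] [0.0, -0.0, 0.012]
[-41.9, 13.1, 0.8] [0.0, -0.0, 0.012]
[-41.7, 13.6, 0.8] [0.0, -0.0, 0.012]
[-41.6, 14.1, 0.8] [0.0, -0.0, 0.012]
[-41.4, 14.6, 0.8] [0.0, -0.0, 0.012]
```

Block lifted (20 N grip). Now carrying it to the jig.

Request:
{"name": "jog_arm", "arguments": {"motion": [{"tx":-30,"ty":8,"tz":1,"ax":0,"ay":0,"az":0.012,"grip":1},{"tx":-42.5,"ty":10.5,"tz":1,"ax":0,"ay":0,"az":0.012,"grip":1},{"tx":-42.5,"ty":11,"tz":1,"ax":0,"ay":0,"az":0.012,"grip":1},{"tx":-42.5,"ty":11.5,"tz":1,"ax":0,"ay":0,"az":0.012,"grip":1},{"tx":-42,"ty":12,"tz":1,"ax":0,"ay":0,"az":0.012,"grip":1}]}}

```text
clock: 5.8
eef_pos: [0.4862, -0.0173, 0.1478]
eef_rot: [-2.379, -2.048, 0.003]
wrist_force: [0.4, -0.2, -2.9]
finger_gap: 0.0276
grip_force: 20.0
```

Request:
{"name": "jog_arm", "arguments": {"motion": [{"tx":-42,"ty":12.5,"tz":1,"ax":0,"ay":0,"az":0.012,"grip":1},{"tx":-42,"ty":13,"tz":1,"ax":0,"ay":0,"az":0.012,"grip":1},{"tx":-42,"ty":13.5,"tz":1,"ax":0,"ay":0,"az":0.012,"grip":1},{"tx":-40,"ty":14,"tz":0,"ax":0,"ay":0,"az":0.012,"grip":1},{"tx":-30,"ty":10,"tz":0,"ax":0,"ay":0,"az":0.012,"grip":1}]}}

```text
clock: 6.42
eef_pos: [0.515, -0.2215, 0.1444]
eef_rot: [-2.44, -1.974, 0.002]
wrist_force: [0.0, -0.2, -4.3]
finger_gap: 0.0277
grip_force: 20.0
```

```bash
python3 - <<'E'
from h import *
vision.read_camera('wrist');vision.read_camera('wrist')
p=vision.read_camera('wrist'); save(p,'w3'); s=r.get_state(); print(s['clock'],s['eef_pos'],s['eef_rot'],s['wrist_force'])
rows(.521,-.246,.150,78.1,1)
p['fish']=1; W=cloud(p); hsv=cv2.cvtColor(p['pixels'],cv2.COLOR_RGB2HSV).astype(int); H,S=hsv[...,0],hsv[...,1]
j=(np.hypot(W[...,0]-.49,W[...,1]+.25)<.14)&(p['range_z']>0)&(W[...,2]>.025)&(W[...,2]<.037)
for n,m in [('blue',j&(abs(H-110)<15)&(S>100)),('orange',j&(abs(H-14)<8)&(S>120))]:
    m=clean(m); c,wh,a=cv2.minAreaRect((W[m][:,:2]*1000).astype(np.float32)); print(n,m.sum(),rect(W[m]),cv2.boxPoints((c,wh,a)).round(1).tolist(),np.median(W[m][:,2]))
E
```

```text
6.575 [ 0.51494338 -0.22111375  0.14453008] [-2.44127488e+00 -1.97261688e+00  1.44778807e-03] [-0.88093024  0.6545532  -4.04209211]
[-23.1, 11.1, -5.5] [-0.003, -0.001, -0.004]
blue 2019 (array([ 561.3, -246. ]), array([96.9, 15.9]), 78.1) [[543.5, -291.79998779296875], [559.0, -295.1000061035156], [579.0999755859375, -200.3000030517578], [563.5, -197.0]] 0.030895604080357797
orange 2950 (array([ 500.4, -192. ]), array([ 14.3, 126.4]), 78.0) [[437.1000061035156, -185.89999389648438], [560.7000122070312, -212.1999969482422], [563.7000122070312, -198.1999969482422], [440.1000061035156, -171.89999389648438]] 0.0307722729250062
```

View pics/w3.png

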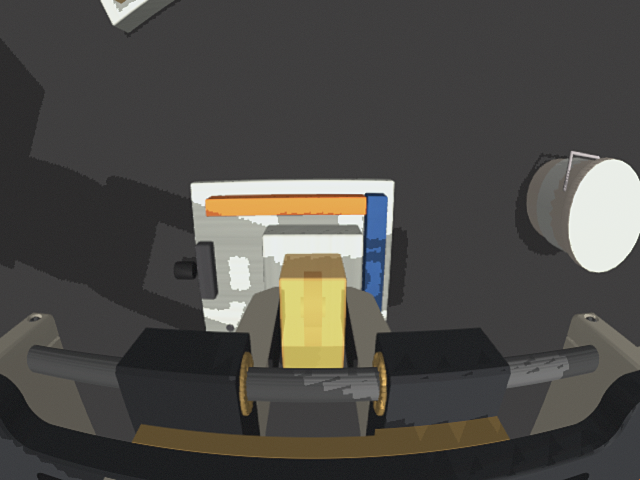

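The wrist view shows the held block at (312,280), short of the orange fence (285,205) and the blue fence (376,245). The corner refines to (0.5605, -0.2121) with yaw -12°.

Request:
{"name": "jog_arm", "arguments": {"motion": [{"tx":-13,"ty":5,"tz":10,"ax":0,"ay":0,"az":-0.004,"grip":1},{"tx":-10.5,"ty":4.5,"tz":30,"ax":0,"ay":0,"az":0,"grip":1},{"tx":0,"ty":0,"tz":35,"ax":0,"ay":0,"az":0,"grip":1},{"tx":0,"ty":0,"tz":20,"ax":0,"ay":0,"az":0,"grip":1},{"tx":0,"ty":0,"tz":0,"ax":0,"ay":0,"az":0,"grip":1}]}}

```text
clock: 7.2
eef_pos: [0.5187, -0.2434, 0.049]
eef_rot: [-2.432, -1.981, 0.002]
wrist_force: [-0.0, -1.0, -2.0]
finger_gap: 0.0278
grip_force: 20.0
```

```bash
python3 - <<'E'
from h import *
p=vision.read_camera('scene'); p=vision.read_camera('wrist'); s=r.get_state(); print(s['clock'],s['eef_pos'],s['eef_rot'],s['wrist_force'],s['wrist_torque'])
rows(.5195,-.2463,.0436,78,1)
E
```

```text
7.3 [ 0.52050608 -0.2447776   0.05165952] [-2.43611115e+00 -1.98349617e+00  4.88645158e-05] [ 0.88809254 -0.31231531 -2.28667165] [-0.0569868  -0.04794608 -0.0154474 ]
[-1.7, -0.7, 8.1] [-0.0, -0.0, 0.005]
```

Request:
{"name": "jog_arm", "arguments": {"motion": [{"tx":-1,"ty":0,"tz":3,"ax":0,"ay":0,"az":0.003,"grip":1},{"tx":0,"ty":0,"tz":2,"ax":0,"ay":0,"az":0,"grip":1},{"tx":0,"ty":0,"tz":1,"ax":0,"ay":0,"az":0,"grip":1},{"tx":0,"ty":0,"tz":0,"ax":0,"ay":0,"az":0,"grip":1},{"tx":0,"ty":0,"tz":0,"ax":0,"ay":0,"az":0,"grip":1}]}}

```text
clock: 7.92
eef_pos: [0.5201, -0.2461, 0.0458]
eef_rot: [2.44, 1.979, 0.0]
wrist_force: [0.0, 0.5, -2.6]
finger_gap: 0.028
grip_force: 20.0
```

Request:
{"name": "jog_arm", "arguments": {"motion": [{"tx":0,"ty":0,"tz":1,"ax":0,"ay":0,"az":0,"grip":1},{"tx":0,"ty":0,"tz":0,"ax":0,"ay":0,"az":0,"grip":1},{"tx":0,"ty":0,"tz":0,"ax":0,"ay":0,"az":0,"grip":1}]}}

```text
clock: 8.3
eef_pos: [0.5201, -0.246, 0.0446]
eef_rot: [-2.44, -1.979, 0.0]
wrist_force: [-0.1, -0.5, -2.9]
finger_gap: 0.0277
grip_force: 20.0
```

Request:
{"name": "jog_arm", "arguments": {"motion": [{"tx":0,"ty":0,"tz":1,"ax":0,"ay":0,"az":0,"grip":1},{"tx":0,"ty":0,"tz":0.5,"ax":0,"ay":0,"az":0,"grip":1},{"tx":0,"ty":0,"tz":0,"ax":0,"ay":0,"az":0,"grip":1},{"tx":0,"ty":0,"tz":0,"ax":0,"ay":0,"az":0,"grip":1}]}}

```text
clock: 8.8
eef_pos: [0.5201, -0.246, 0.0431]
eef_rot: [2.44, 1.979, 0.0]
wrist_force: [-0.3, 0.6, -3.6]
finger_gap: 0.0277
grip_force: 20.0
```

Request:
{"name": "jog_arm", "arguments": {"motion": [{"tx":0,"ty":0,"tz":0.7,"ax":0,"ay":0,"az":0,"grip":1},{"tx":0,"ty":0,"tz":0,"ax":0,"ay":0,"az":0,"grip":1},{"tx":0,"ty":0,"tz":0,"ax":0,"ay":0,"az":0,"grip":1}]}}

```text
clock: 9.18
eef_pos: [0.5201, -0.246, 0.0424]
eef_rot: [-2.44, -1.979, 0.0]
wrist_force: [0.8, -1.0, -3.0]
finger_gap: 0.0278
grip_force: 20.0
```

Request:
{"name": "jog_arm", "arguments": {"motion": [{"tx":0,"ty":0,"tz":0.5,"ax":0,"ay":0,"az":0,"grip":1},{"tx":0,"ty":0,"tz":0,"ax":0,"ay":0,"az":0,"grip":1},{"tx":0,"ty":0,"tz":0,"ax":0,"ay":0,"az":0,"grip":1}]}}

```text
clock: 9.55
eef_pos: [0.5201, -0.246, 0.0419]
eef_rot: [-2.44, -1.979, 0.0]
wrist_force: [0.3, -0.6, -3.5]
finger_gap: 0.0279
grip_force: 20.0
```

Request:
{"name": "jog_arm", "arguments": {"motion": [{"tx":0,"ty":0,"tz":0.5,"ax":0,"ay":0,"az":0,"grip":1},{"tx":0,"ty":0,"tz":0,"ax":0,"ay":0,"az":0,"grip":1},{"tx":0,"ty":0,"tz":0,"ax":0,"ay":0,"az":0,"grip":1}]}}

```text
clock: 9.93
eef_pos: [0.5201, -0.246, 0.0416]
eef_rot: [2.44, 1.979, 0.0]
wrist_force: [-0.9, 0.0, -1.0]
finger_gap: 0.028
grip_force: 20.0
```

Request:
{"name": "jog_arm", "arguments": {"motion": [{"tx":2,"ty":2,"tz":0,"ax":0,"ay":0,"az":0,"grip":1},{"tx":2,"ty":2,"tz":0,"ax":0,"ay":0,"az":0,"grip":1},{"tx":1.5,"ty":1.5,"tz":0,"ax":0,"ay":0,"az":0,"grip":1},{"tx":0,"ty":0,"tz":0,"ax":0,"ay":0,"az":0,"grip":1}]}}

```text
clock: 10.42
eef_pos: [0.527, -0.2417, 0.0416]
eef_rot: [2.439, 1.979, 0.001]
wrist_force: [-1.4, 0.2, -0.2]
finger_gap: 0.0278
grip_force: 20.0
```

Request:
{"name": "jog_arm", "arguments": {"motion": [{"tx":0,"ty":0.7,"tz":0,"ax":0,"ay":0,"az":0,"grip":1},{"tx":0,"ty":0,"tz":0,"ax":0,"ay":0,"az":0,"grip":1},{"tx":0,"ty":0,"tz":0,"ax":0,"ay":0,"az":0,"grip":1}]}}

```text
clock: 10.8
eef_pos: [0.5271, -0.2418, 0.0416]
eef_rot: [-2.44, -1.979, 0.0]
wrist_force: [-3.5, 1.1, 2.8]
finger_gap: 0.0275
grip_force: 20.0
```

Request:
{"name": "jog_arm", "arguments": {"motion": [{"tx":0.7,"ty":0,"tz":0,"ax":0,"ay":0,"az":0,"grip":1},{"tx":0,"ty":0,"tz":0,"ax":0,"ay":0,"az":0,"grip":1},{"tx":0,"ty":0,"tz":0,"ax":0,"ay":0,"az":0,"grip":1}]}}

```text
clock: 11.18
eef_pos: [0.5274, -0.2416, 0.0416]
eef_rot: [2.44, 1.978, -0.0]
wrist_force: [-3.1, -1.0, 3.5]
finger_gap: 0.0281
grip_force: 20.0
```

Request:
{"name": "jog_arm", "arguments": {"motion": [{"tx":0,"ty":0,"tz":-0.3,"ax":0,"ay":0,"az":0,"grip":1},{"tx":0,"ty":0.5,"tz":0,"ax":0,"ay":0,"az":0,"grip":1},{"tx":0,"ty":0.5,"tz":0,"ax":0,"ay":0,"az":0,"grip":1},{"tx":0,"ty":0,"tz":0,"ax":0,"ay":0,"az":0,"grip":1},{"tx":0,"ty":0,"tz":0,"ax":0,"ay":0,"az":0,"grip":1}]}}

```text
clock: 11.8
eef_pos: [0.5284, -0.2412, 0.0416]
eef_rot: [-2.44, -1.979, -0.0]
wrist_force: [-2.0, 0.6, 0.8]
finger_gap: 0.0277
grip_force: 20.0
```

Request:
{"name": "jog_arm", "arguments": {"motion": [{"tx":0.6,"ty":0,"tz":0,"ax":0,"ay":0,"az":0,"grip":1},{"tx":0.6,"ty":0,"tz":0,"ax":0,"ay":0,"az":0,"grip":1},{"tx":0,"ty":0,"tz":0,"ax":0,"ay":0,"az":0,"grip":1},{"tx":0,"ty":0,"tz":0,"ax":0,"ay":0,"az":0,"grip":1}]}}

```text
clock: 12.3
eef_pos: [0.5288, -0.2401, 0.0416]
eef_rot: [2.44, 1.979, 0.0]
wrist_force: [1.1, 0.2, -2.0]
finger_gap: 0.0277
grip_force: 20.0
```

Request:
{"name": "jog_arm", "arguments": {"motion": [{"tx":0,"ty":0.6,"tz":0,"ax":0,"ay":0,"az":0,"grip":1},{"tx":0,"ty":0.6,"tz":0,"ax":0,"ay":0,"az":0,"grip":1},{"tx":0,"ty":0,"tz":0,"ax":0,"ay":0,"az":0,"grip":1},{"tx":0,"ty":0,"tz":0,"ax":0,"ay":0,"az":0,"grip":1}]}}

```text
clock: 12.8
eef_pos: [0.5292, -0.2402, 0.0416]
eef_rot: [-2.439, -1.978, 0.001]
wrist_force: [-4.3, 1.9, 1.2]
finger_gap: 0.0277
grip_force: 20.0
```

Request:
{"name": "jog_arm", "arguments": {"motion": [{"tx":0.5,"ty":0,"tz":0,"ax":0,"ay":0,"az":0,"grip":1},{"tx":0.5,"ty":0,"tz":0,"ax":0,"ay":0,"az":0,"grip":1},{"tx":0,"ty":0,"tz":0,"ax":0,"ay":0,"az":0,"grip":1},{"tx":0,"ty":0,"tz":0,"ax":0,"ay":0,"az":0,"grip":1}]}}

```text
clock: 13.3
eef_pos: [0.5293, -0.2401, 0.0417]
eef_rot: [-2.44, -1.979, 0.002]
wrist_force: [-5.4, -2.4, 0.3]
finger_gap: 0.028
grip_force: 20.0
```

Request:
{"name": "jog_arm", "arguments": {"motion": [{"tx":0.6,"ty":0,"tz":0,"ax":0,"ay":0,"az":0,"grip":1},{"tx":0.6,"ty":0,"tz":0,"ax":0,"ay":0,"az":0,"grip":1},{"tx":0,"ty":0,"tz":0,"ax":0,"ay":0,"az":0,"grip":1},{"tx":0,"ty":0,"tz":0,"ax":0,"ay":0,"az":0,"grip":1}]}}

```text
clock: 13.8
eef_pos: [0.5293, -0.24, 0.0417]
eef_rot: [2.439, 1.979, -0.004]
wrist_force: [-7.2, -6.2, 0.1]
finger_gap: 0.0279
grip_force: 20.0
```

```bash
cat > st.py <<'E'
from h import *
F=[];P=[];M=[];Q=[]
for k in range(8):
    p=vision.read_camera('scene' if k<7 else 'wrist'); s=r.get_state(); F.append(s['wrist_force']);P.append(s['eef_pos']);M.append(s['wrist_torque']);Q.append(R.from_rotvec(s['eef_rot']).as_matrix())
save(p,'w_last'); f=np.mean(F,0); a=np.radians(-12); C=np.array([[np.cos(a),-np.sin(a)],[np.sin(a),np.cos(a)]])
q=np.mean(Q,0); print('t',s['clock'],'f corner xy',(C.T@f[:2]).round(2),'fz',f[2].round(2),'tcp',np.mean(P,0).round(5),'M',np.mean(M,0).round(3))
b=np.mean(P,0)[:2]+.0019*q[:2,0]; print('block in corner ~',(C.T@(b-[.5605,-.2121])*1000).round(2),'yaw',np.degrees(np.arctan2(q[1,0],q[0,0])).round(2),'tilt',np.round(q[:2,2],4))
E
python3 st.py
```

```text
t 14.2 f corner xy [-5.69 -6.33] fz -0.17 tcp [ 0.52932 -0.23998  0.04171] M [-0.956  1.209 -0.04 ]
block in corner ~ [-24.71 -31.85] yaw 78.09 tilt [-0.0016 -0.0021]
```

Request:
{"name": "jog_arm", "arguments": {"motion": [{"tx":0.3,"ty":-0.4,"tz":0,"ax":0,"ay":0,"az":0,"grip":1},{"tx":0.3,"ty":0,"tz":0,"ax":0,"ay":0,"az":0,"grip":1},{"tx":0,"ty":0,"tz":0,"ax":0,"ay":0,"az":0,"grip":1},{"tx":0,"ty":0,"tz":0,"ax":0,"ay":0,"az":0,"grip":1}]}}

```text
clock: 14.7
eef_pos: [0.5293, -0.24, 0.0418]
eef_rot: [2.438, 1.978, -0.004]
wrist_force: [-5.3, -7.4, -1.8]
finger_gap: 0.028
grip_force: 20.0
```

```bash
python3 st.py
```

```text
t 15.1 f corner xy [-4.72 -8.03] fz -1.2 tcp [ 0.52933 -0.23993  0.04175] M [-1.26   1.159 -0.033]
block in corner ~ [-24.7 -31.8] yaw 78.09 tilt [-0.001  -0.0031]
```

View pics/w_last.png

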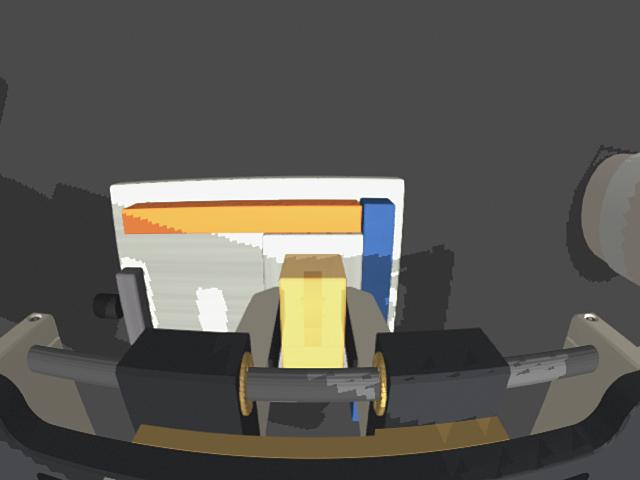

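The block looks flush against both fences, with its base corner meeting them at (362,235). I'll add a little more push on blue, check it, and hand in.

Request:
{"name": "jog_arm", "arguments": {"motion": [{"tx":0,"ty":0.4,"tz":0,"ax":0,"ay":0,"az":0,"grip":1},{"tx":0,"ty":0.4,"tz":0.1,"ax":0,"ay":0,"az":0,"grip":1},{"tx":0,"ty":0,"tz":0,"ax":0,"ay":0,"az":0,"grip":1},{"tx":0,"ty":0,"tz":0,"ax":0,"ay":0,"az":0,"grip":1}]}}

```text
clock: 15.6
eef_pos: [0.5294, -0.2399, 0.0417]
eef_rot: [2.439, 1.979, -0.006]
wrist_force: [-8.6, -7.7, 1.0]
finger_gap: 0.0279
grip_force: 20.0
```

```bash
python3 st.py
```

```text
t 16.0 f corner xy [-7.43 -8.35] fz 1.57 tcp [ 0.52934 -0.23992  0.04175] M [-1.238  1.551 -0.035]
block in corner ~ [-24.7  -31.79] yaw 78.1 tilt [-0.0025 -0.0027]
```

```bash
python3 -c "
from h import *
print(order.hand_in())"
```

```text
the job is handed in; nothing more can be done
None
```

I handed the job in with the block standing upright in the corner and still gripped at 20 N. It was pressed at about 7 N towards the blue fence and 8 N towards the orange one, read at the wrist, so the split between fence contact and friction is inferred; the hand-in returned no verdict.

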